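Present a mounted specimen to the inspection camera

ROBOT

A 6-joint arm with a two-finger parallel gripper is mounted at the origin on a cart in front of the work surface, level with it; the furniture and walls round the work are solid. World frame = base frame: x ahead of the robot, y to its left, z up, the work surface at z = 0. Lengths are in m, angles in rad, forces in N, time in s.
With the tool pointing down it reaches from about 0.425 to 0.95 m from the base axis. Payload 3.5 kg.
Tool frame: the origin (TCP) lies at the very end of the fingers, on their centre line; the grasp point (between the pads) lies 19 mm behind it (tcp_to_grasp is the distance from the TCP to the grasp point, in m); z points along the fingers, y is the direction in which the jaws open and shut (so a half turn about z gives the same grasp; the last joint's range is limited). The gripper opens to 85 mm and grips with 20 to 120 N. Pads are 22 mm wide; open, the fingers measure 114 mm over their backs; the gripper's body (76 mm by 85 mm) begins 54 mm behind the grasp point. The pads swing forward as they close: fully open they stand 13 mm farther back than shut.
Start: joints at [-1.345, 0.286, 1.577, -0, 1.279, -0.15], TCP at [0.248, -0.628, 0.231] pointing down, gripper open.
Joint ranges: [-2.77, 2.77], [-0.9, 2.22], [0.21, 2.48], [-1.53, 4.67], [0.24, 2.81], [-2.84, 2.84]. Speed limits (rad/s): [2.79, 2.79, 3.14, 3.14, 3.14, 3.14].

INTERFACE

Orientations are given as a unit quaternion [x, y, z, w].
In Python, from plant import * gives the robot as it stands. The module is installed in compiled form; this text tells all that it offers.
- The arm moves only by the tool arm_command, never from a script. Its argument "steps" is a list of rows, each a list of 3 entries, a list of its own where there are three numbers: the turn, a rotation vector about the tool's x, y, z in rad, then the shift along the tool's x, y, z in m, then the gripper command: -1 is shut, 1 is fully open, values between are in proportion. A call has 1 to 12 rows; each row is the pose to reach, as a shift and turn from the pose measured when the call began, along the tool's axes at that moment; what a row does not reach only later rows make up. A row lasts 1/8 s, in which the tool goes at most 62.5 mm and 10.7 degrees, less where a joint would pass 70% of its speed; a pose out of reach is approached as far as the arm can. A call with a gripper value outside its range is refused whole. The fingers move at their own pace and stop on an object; "force" is the grip in N (left out, the last holds). Time passes only in rows, so rows that repeat a pose let the fingers close. It gives the time, the measured TCP pose, the force and the opening at its end, in the units of the state.
- get_state(): the state, without advancing time (a new reading comes with each control period).
- read_camera(name): name is "scene" or "top" or "wrist"; returns a dict with "frame" (384x512x3 uint8, red, green, blue), "vfov" (degrees; the focal length in pixels is half the picture's height over the tangent of half this angle, whatever the lens; pixels are square), "cx", "cy" (the principal point, pixels), "position" and "rotation" of the camera in the world; the wrist camera has in their place "mount" (4x4, takes a point from camera to tool coordinates, whose origin is the TCP and whose axes are the flange's). Camera axes: x right, y up, looking along -z (the intrinsics and any distortion apply to the point x, -y, -z); pixel columns grow to the right and rows downward; lengths in m; the calibration is good to about 2 mm. A picture is of the moment at which its call begins: read the wrist's pose just before it. There is no depth.
- sign_off(): hands the job in, once; it reports no verdict.
The state is a dict: "time": time; "qpos": joint angles; "dq": joint speeds; "joint_efforts": joint torques, N m; "eef_pos": TCP position; "tcp_rot": TCP orientation; "contact_force": force on the tool from outside, world axes, zero at the start; "wrist_torque": the same for the moment, N m; "opening": opening from 0.0 (shut) to 1.0 (fully open).
Only numpy, scipy, OpenCV 4.12 (cv2) and the standard library are available. Lean on these libraries where they do the work, as an engineer would, in place of code of your own. Each camera call takes 0.05 s, during which the arm holds its last target.

TASK

Seat the blue specimen block flat and square in the pocket of the aluminium carrier while it stands on the desk, and let go. Then lift the loaded carrier by its black handle and finish while holding it still in the air, pocket centred 10 cm out from the sloping lens of the upward-looking camera, parallel to the lens face (leaning with it, not level), its long side in line with that of the camera housing. Do not touch the camera, and leave the orange block, jar, crucible and petri dish where they are.

Things in the scene. Friction and masses are not known exactly. Their poses are not given: they have to be found in the camera images.
- blue_block: The specimen block to inspect: blue resin with a steel strip showing in its top and underside, 56 x 36 x 14 mm (its own x, y, z), 50 g give or take, loose, lying flat on the desk at the start. Origin at the centre of its underside, z up.
- orange_block: A like block in orange resin, same size; leave it alone. The two blocks may lie in each other's place. Origin at the centre of its underside.
- carrier: Loose aluminium carrier standing on the desk, about 140 g, 136 x 54 mm, with a walled pocket at one end and a black handle at the other. Origin on its underside below the centre of the pocket; x runs along its long side from the handle to the pocket, z up. Floor plate 5 mm thick; walls reach 11 mm and lips above them, flaring outward, 15.5 mm above the underside; a seated block's top is at 19 mm.
- pocket (a point): Centre of the pocket floor, 5 mm above the carrier's underside, axes as the carrier's; a seated block's origin lies here. Pocket 59 (x) x 39 mm for the 56 x 36 mm block, long side along x, either way round; a 41 x 26 mm window in the floor. Both long sides (y) are open for fingers over the middle 40 mm: nothing there but the floor plate, out to y = +-27 mm.
- handle (a point): Grip point on the carrier's black handle, an upright tab 12 mm thick (carrier y), 34 mm long (x), up to 46 mm above the underside. Low ribs beside its foot (20 mm wide over all) reach 11 mm. This point is on the tab's mid-plane, 32 mm above the underside, 75 mm from the pocket centre towards the carrier's -x; axes as the carrier's.
- camera: Fixed inspection camera on the desk: white housing 100 (its x, the long side) x 90 x 50 mm on a black foot, two aluminium cheeks 79 mm high holding a black lens barrel of 58 mm diameter with a white ring light. The lens looks up, leaning 0.30 rad (17 degrees) from vertical towards the camera's own -x, roughly to the robot. Highest point about 104 mm. Origin at the centre of its underside.
- lens_face (a point): Centre of the lens face; z points out along the lens axis, x lies in the plane of the face along the camera's long side.
- focus (a point): Where the centre of the pocket floor must be held: on the lens axis 100 mm out from the lens face, about 191 mm above the desk. Its z is the lens axis, which the carrier's z must match; its x is the direction for the carrier's x (either way round).
- jar: Jar with a black lid, 58 mm diameter, 71 mm high, behind the work; leave alone. Origin at the centre of its underside.
- crucible: White porcelain crucible, 44 mm diameter, 31 mm high, behind the work; leave alone. Origin at the centre of its underside.
- petri: Petri dish with a pink disc, 60 mm diameter, 15 mm high, behind the work; leave alone. Origin at the centre of its underside.

How it is judged:
By the outcome, as a careful person would: the job done as asked, in the order asked, and still so for the second after the job is handed in, while the arm keeps its last pose, push and grip.
It also fails if it takes over 51 s, if anything falls off the work surface, if the arm or the gripper's body presses on something with over 40 N, if the wrist force passes 120 N, or if a joint passes its speed limit or range.

## Working session

There is one attempt and no reset: what is moved stays moved. The work goes in short steps, Python scripts to look and compute and a tool call to move; the robot and the scene stay as the last step left them, time stands still between calls to the robot, and variables do not carry over. Pictures are saved under pics/ and viewed, and the job is handed in when it is done.

Besides the shell and the picture viewer there is one more tool, called after "Call:" by a JSON object that holds its "fn" and its "kwargs". arm_command: Moves the arm, as the interface text tells. Its arguments: {"type":"object","properties":{"steps":{"type":"array"},"force":{"type":"number"}},"required":["steps"]}

```bash
mkdir -p pics; ls
python3 - <<'E'
from plant import *
import cv2
s=get_state();print(s)
for n in ["scene","top","wrist"]:
    c=read_camera(n)
    cv2.imwrite(f"pics/{n}0.png",c["frame"][:,:,::-1])
    print(n,{k:v for k,v in c.items() if k!="frame"})
E
```

```text
pics
{'time': 0.0, 'qpos': array([-1.34499481e+00,  2.87191831e-01,  1.57819602e+00, -2.53152904e-06,
        1.27859254e+00, -1.49975984e-01]), 'dq': array([ 0.0002514 , -0.00059024,  0.00087654,  0.00105626,  0.00016946,
       -0.00079973]), 'joint_efforts': array([-9.88335632e-04, -4.05989134e+01, -2.92625141e+01, -2.11252623e-04,
        5.91832693e-03,  7.64778065e-06]), 'eef_pos': array([ 0.247614  , -0.62722952,  0.22991944]), 'tcp_rot': array([ 9.82400006e-01,  1.86785448e-01, -4.64627280e-05, -1.19296220e-03]), 'contact_force': array([-0.63635278,  0.85947378, -0.41835625]), 'wrist_torque': array([-0.05118417, -0.02120223, -0.01465562]), 'opening': 1.0019761109096463}
scene {'vfov': 45.44811649732495, 'cx': 256.6817228788337, 'cy': 201.9293806248784, 'position': array([0.0328546 , 0.36340434, 1.00214223]), 'rotation': array([-0.15996667,  0.31777908,  0.83497138, -0.4198213 ])}
top {'vfov': 43.69191787996525, 'cx': 261.72897944325194, 'cy': 195.60643535533532, 'position': array([ 0.47950791, -0.10616176,  1.17783413]), 'rotation': array([ 0.05108407, -0.04534618, -0.70115862,  0.70972582])}
wrist {'vfov': 71.66228915275597, 'cx': 257.71141007903094, 'cy': 188.0914442750501, 'mount': array([[-9.48370897e-04,  9.53952106e-01,  2.99957464e-01,
         7.72012510e-02],
       [ 9.99999379e-01,  7.29166554e-04,  8.42720617e-04,
         5.83455403e-04],
       [ 5.85196158e-04,  2.99958077e-01, -9.53952205e-01,
        -1.41745216e-01],
       [ 0.00000000e+00,  0.00000000e+00,  0.00000000e+00,
         1.00000000e+00]])}
```

View pictures.

View pics/scene0.png

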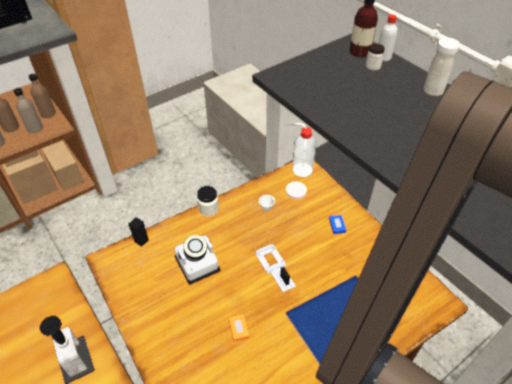

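View pics/top0.png

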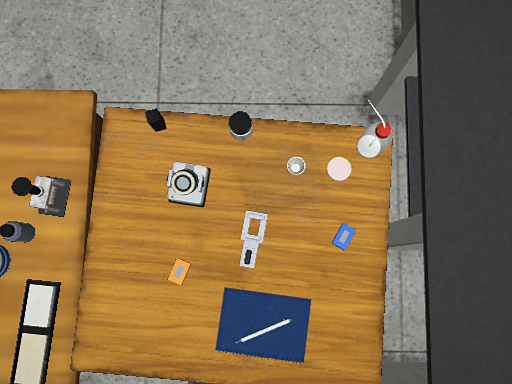

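View pics/wrist0.png

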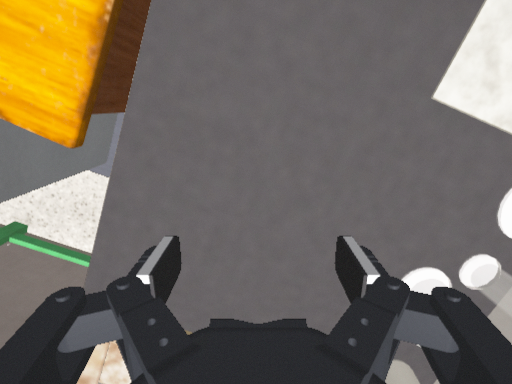

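Blue block is at about (344,237) in the top view, carrier at (254,225) with its handle towards the robot at (248,257), camera at (187,183), orange block at (179,271). Next I build the helpers and take rough positions.

```bash
cat > h.py <<'E'
from plant import *
import numpy as np, cv2
from scipy.spatial.transform import Rotation as R
class Cam:
    def __init__(s,name,save=None):
        st=get_state(); c=read_camera(name); s.st=st
        s.im=c["frame"][:,:,::-1].copy(); H=s.im.shape[0]
        s.f=H/2/np.tan(np.radians(c["vfov"]/2)); s.cx=c["cx"]; s.cy=c["cy"]
        if "mount" in c:
            T=np.eye(4);T[:3,:3]=R.from_quat(st["tcp_rot"]).as_matrix();T[:3,3]=st["eef_pos"]
            M=T@c["mount"]; s.Rm=M[:3,:3]; s.p=M[:3,3]
        else:
            s.Rm=R.from_quat(c["rotation"]).as_matrix(); s.p=np.array(c["position"])
        if save: cv2.imwrite("pics/"+save,s.im)
    def ray(s,uv):
        uv=np.atleast_2d(uv).astype(float)
        d=np.c_[(uv[:,0]-s.cx)/s.f,-(uv[:,1]-s.cy)/s.f,-np.ones(len(uv))]
        d=d@s.Rm.T
        return d/np.linalg.norm(d,axis=1,keepdims=True)
    def plane(s,uv,z):
        d=s.ray(uv); return s.p+d*((z-s.p[2])/d[:,2:])
    def proj(s,P):
        q=(np.atleast_2d(P)-s.p)@s.Rm
        return np.c_[s.cx-s.f*q[:,0]/q[:,2], s.cy+s.f*q[:,1]/q[:,2]]
def tri(rays): # list of (p,d)
    A=0;b=0
    for p,d in rays:
        m=np.eye(3)-np.outer(d,d);A=A+m;b=b+m@p
    x=np.linalg.solve(A,b)
    return x,[np.linalg.norm((np.eye(3)-np.outer(d,d))@(x-p)) for p,d in rays]
def zoom(im,x0,y0,w,h,k,name):
    cv2.imwrite("pics/"+name,cv2.resize(im[y0:y0+h,x0:x0+w],None,fx=k,fy=k,interpolation=cv2.INTER_CUBIC))
def blobs(mask,mn=20):
    cs,_=cv2.findContours(mask.astype(np.uint8),cv2.RETR_EXTERNAL,cv2.CHAIN_APPROX_NONE)
    return sorted([c for c in cs if cv2.contourArea(c)>mn],key=cv2.contourArea,reverse=True)
E
python3 - <<'E'
from h import *
t=Cam("top");s=Cam("scene")
for n,uv,z in [("blue",(344,237),.014),("carr",(254,226),.01),("handle",(248,257),.046),("orange",(179,271),.014),("cam",(185,183),.09),("jar",(240,118),.07),("cruc",(296,166),.03),("petri",(339,168),.015)]:
    print(n,t.plane(uv,z).round(3), s.proj(t.plane(uv,z)).round(0))
zoom(t.im,150,90,220,200,3.6,"top0z.png")
zoom(s.im,110,170,260,190,3,"scene0z.png")
E
```

```text
blue [[ 0.54  -0.296  0.014]] [[339. 223.]]
carr [[ 0.565 -0.078  0.01 ]] [[271. 257.]]
handle [[ 0.489 -0.066  0.046]] [[286. 271.]]
orange [[0.454 0.101 0.014]] [[239. 326.]]
cam [[0.656 0.081 0.09 ]] [[198. 246.]]
jar [[ 0.818 -0.042  0.07 ]] [[205. 191.]]
cruc [[ 0.711 -0.178  0.03 ]] [[268. 201.]]
petri [[ 0.71  -0.285  0.015]] [[296. 189.]]
```

View pics/top0z.png

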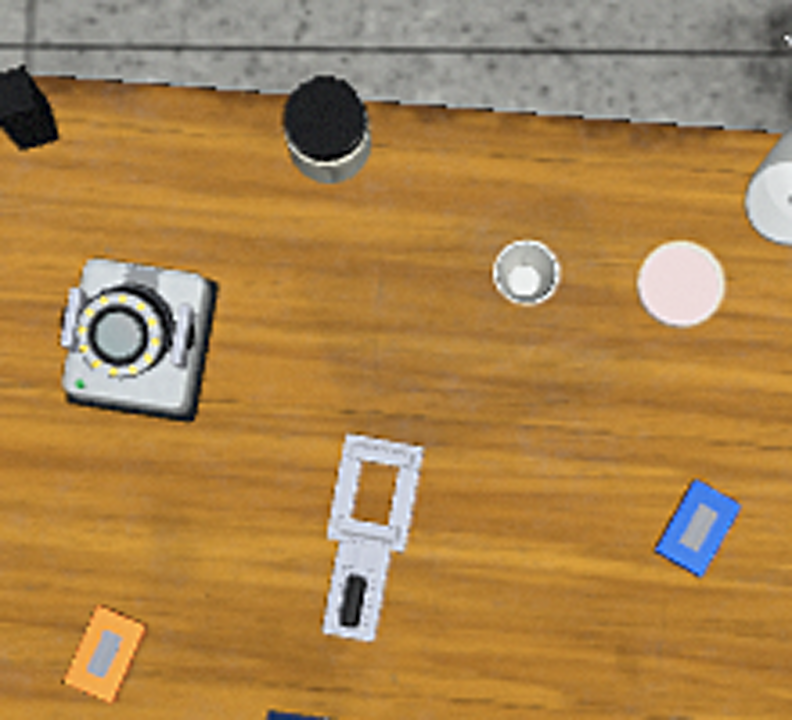

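View pics/scene0z.png

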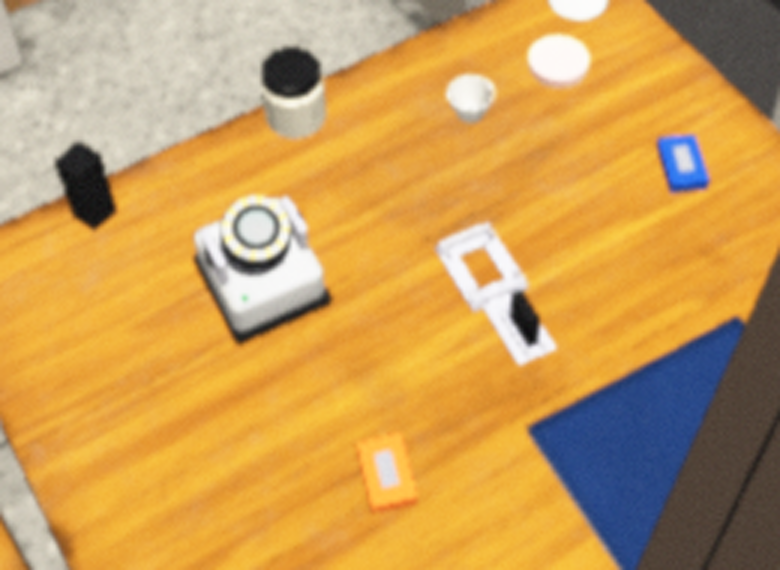

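```bash
cat >> h.py <<'E'
def yawR(y): # tool down with tool x at yaw
    return np.c_[[np.cos(y),np.sin(y),0],[np.sin(y),-np.cos(y),0],[0,0,-1]]
def delta(pos,Rt):
    s=get_state(); R0=R.from_quat(s["tcp_rot"]).as_matrix()
    print("turn",R.from_matrix(R0.T@Rt).as_rotvec().round(4).tolist(),"shift",(R0.T@(np.array(pos)-s["eef_pos"])).round(4).tolist(), "t",round(s["time"],2),"q",s["qpos"].round(2).tolist())
E
python3 - <<'E'
from h import *
delta([.54,-.296,.15],yawR(-.557))
E
```

```text
turn [-0.0011, 0.0004, 0.9328] shift [0.3936, -0.2011, 0.081] t 0.25 q [-1.34, 0.29, 1.58, 0.0, 1.28, -0.15]
```

Call:
{"fn": "arm_command", "kwargs": {"steps": [[[0,0,0.93],[0.394,-0.201,0.08],1],[[0,0,0.93],[0.394,-0.201,0.08],1],[[0,0,0.93],[0.394,-0.201,0.08],1],[[0,0,0.93],[0.394,-0.201,0.08],1],[[0,0,0.93],[0.394,-0.201,0.08],1],[[0,0,0.93],[0.394,-0.201,0.08],1],[[0,0,0.93],[0.394,-0.201,0.08],1],[[0,0,0.93],[0.394,-0.201,0.08],1],[[0,0,0.93],[0.394,-0.201,0.08],1],[[0,0,0.93],[0.394,-0.201,0.08],1],[[0,0,0.93],[0.394,-0.201,0.08],1]]}}

```text
time: 1.62
eef_pos: [0.5397, -0.2976, 0.1515]
tcp_rot: [0.962, -0.275, 0.0, -0.0]
contact_force: [0.4, -0.2, -0.4]
opening: 1.0
```

Run:
```python
from h import *
w=Cam("wrist","w1.png"); print(w.st["eef_pos"],w.st["time"],R.from_quat(w.st["tcp_rot"]).as_matrix().round(3).tolist(),w.st["qpos"].round(2))
print(np.abs(w.st["dq"]).max())
```

```text
[ 0.53969125 -0.29759957  0.15149742] 1.625 [[0.849, -0.528, 0.0], [-0.528, -0.849, 0.0], [0.0, -0.0, -1.0]] [-0.67  0.23  1.79  0.    1.12  1.46]
0.0030548288481885124
```

View pics/w1.png

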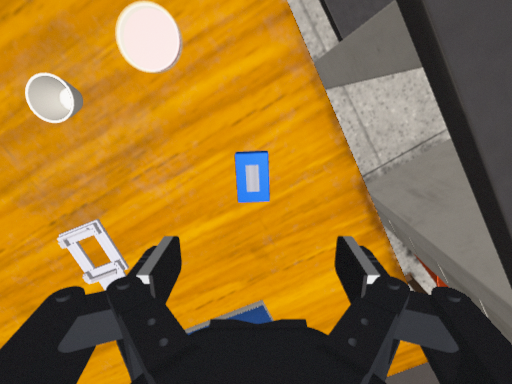

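The wrist view shows the blue block at (252,177), almost aligned with the jaws. Now the measurement from two views.

```bash
cat >> h.py <<'E'
def bluemask(im):
    h=cv2.cvtColor(im,cv2.COLOR_BGR2HSV); return (h[...,0]>100)&(h[...,0]<118)&(h[...,1]>150)&(h[...,2]>150)
E
python3 - <<'E'
from h import *
w=Cam("wrist");t=Cam("top");s=Cam("scene")
cs={}
for n,c in (("w",w),("t",t),("s",s)):
    b=blobs(bluemask(c.im),30); 
    for k in b[:3]:
        r=cv2.minAreaRect(k); print(n,np.round(r[0],1),np.round(r[1],1),round(r[2],1),cv2.contourArea(k))
    cs[n]=b
W=cv2.boxPoints(cv2.minAreaRect(cs["w"][0]))
print(W, w.plane(W,.014).round(4))
P=w.plane(W,.014); print(np.linalg.norm(P-np.roll(P,1,0),axis=1))
cw=cv2.minAreaRect(cs["w"][0])[0]; ct=cv2.minAreaRect(cs["t"][0])[0]; csn=cv2.minAreaRect(cs["s"][0])[0]
print(tri([(w.p,w.ray(cw)[0]),(t.p,t.ray(ct)[0])]),w.plane(cw,.014),t.plane(ct,.014),s.plane(csn,.014))
zoom(w.im,215,135,80,85,7,"w1z.png")
E
```

```text
w [252.4 176.5] [48.8 32.3] 86.6 1477.0
[[234.88618 153.06552]
 [267.12756 151.16898]
 [269.9931  199.88278]
 [237.75171 201.77933]] [[ 0.5767 -0.2917  0.014 ]
 [ 0.5604 -0.3217  0.014 ]
 [ 0.5121 -0.296   0.014 ]
 [ 0.5292 -0.2642  0.014 ]]
[0.05489563 0.03411498 0.05475101 0.03611329]Traceback (most recent call last):
  File "<stdin>", line 12, in <module>
IndexError: list index out of range
```

Run:
```python
from h import *
w=Cam("wrist");t=Cam("top","top1.png")
zoom(w.im,215,135,80,85,7,"w1z.png")
zoom(t.im,150,90,220,200,3.6,"top1z.png")
```

```text
(no output)
```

View pics/w1z.png

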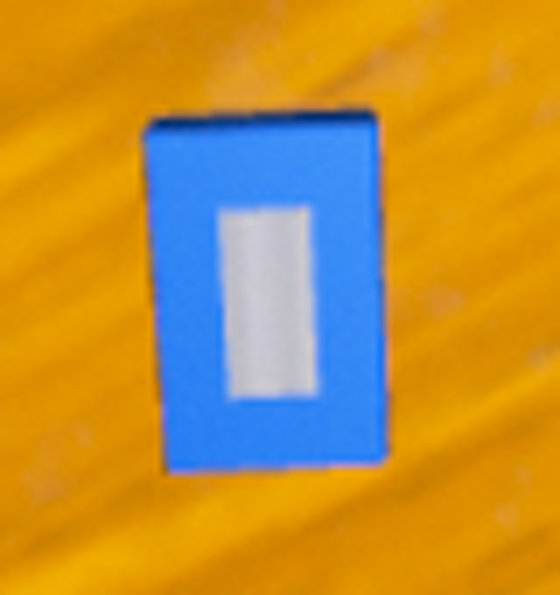

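View pics/top1z.png

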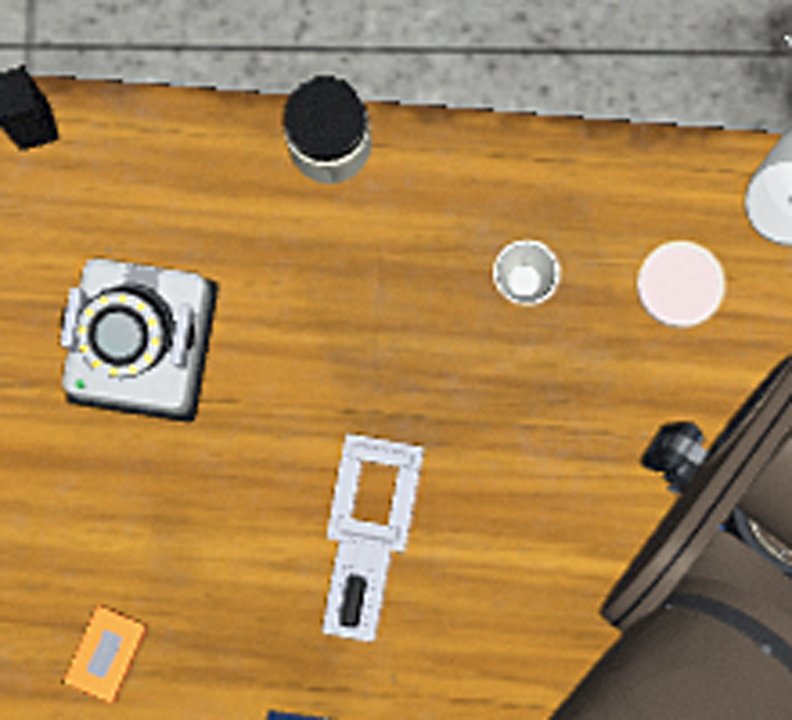

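Run:
```python
from h import *
w=Cam("wrist");t=Cam("top");t.im=cv2.imread("pics/top0.png");s=Cam("scene");s.im=cv2.imread("pics/scene0.png")
c=np.array([[147,130],[377,117],[386,463],[167,472]])/7.+[215,135]-.43
P=w.plane(c,.014); print(P.round(4),P.mean(0)); e=P-np.roll(P,1,0);print(np.linalg.norm(e,axis=1))
L=(P[0]+P[1]-P[2]-P[3]);print("yaw",np.arctan2(L[1],L[0]))
S=(P[1]-P[0]+P[2]-P[3]);print("yaw2",np.arctan2(S[0],-S[1])*-1)
st=np.array([[219,210],[312,206],[318,396],[229,398]])/7.+[215,135]-.43
Q=w.plane(st,.014);print("strip",Q.mean(0));
cw=w.proj(P.mean(0))[0]
for n,k in (("t",t),("s",s)):
    h=cv2.cvtColor(k.im,cv2.COLOR_BGR2HSV)
    m=(h[...,0]>100)&(h[...,0]<120)&(h[...,1]>120)&(h[...,2]>120)
    b=blobs(m,30)
    for x in b[:3]: print(n,cv2.minAreaRect(x))
    x=min(b,key=lambda x:np.linalg.norm(np.array(cv2.minAreaRect(x)[0])-k.proj(P.mean(0))[0]))
    ck=cv2.minAreaRect(x)[0]
    print(n,k.plane(ck,.014),tri([(w.p,w.ray(cw)[0]),(k.p,k.ray(ck)[0])]))
```

```text
[[ 0.5767 -0.2911  0.014 ]
 [ 0.56   -0.3216  0.014 ]
 [ 0.5119 -0.2942  0.014 ]
 [ 0.529  -0.2637  0.014 ]] [ 0.54438776 -0.29264029  0.014     ]
[0.05500513 0.03470844 0.05544986 0.03497647]
yaw -0.5204041474115316
yaw2 0.5055001527105571
strip [ 0.54388943 -0.2923637   0.014     ]
t ((343.4905700683594, 236.2169952392578), (14.66641616821289, 22.82521629333496), 29.05460548400879)
t [[ 0.5423237  -0.29493506  0.014     ]] (array([ 0.54342382, -0.29377065,  0.01497557]), [np.float64(0.0015268892169053667), np.float64(0.0015268892169052692)])
s ((316.72869873046875, 310.4128723144531), (46.852638244628906, 88.63926696777344), 24.145540237426758)
s ((337.0999755859375, 223.8000030517578), (18.024980545043945, 11.700427055358887), 71.56504821777344)
s [[ 0.54144594 -0.29133073  0.014     ]] (array([ 0.54329624, -0.29264416,  0.01131799]), [np.float64(0.0006582199830743635), np.float64(0.000658219983074394)])
```

Run:
```python
from h import *
delta([.544,-.2925,.06],yawR(-.513))
```

```text
turn [-0.0008, 0.0008, -0.0414] shift [0.0013, -0.0048, 0.091] t 2.08 q [-0.67, 0.24, 1.79, 0.0, 1.12, 1.46]
```

Call:
{"fn": "arm_command", "kwargs": {"steps": [[[0,0,-0.042],[0.001,-0.005,0.05],1],[[0,0,-0.042],[0.001,-0.005,0.091],1],[[0,0,-0.042],[0.001,-0.005,0.091],1],[[0,0,-0.042],[0.001,-0.005,0.091],1]]}}

```text
time: 2.58
eef_pos: [0.5448, -0.2929, 0.0616]
tcp_rot: [0.967, -0.253, 0.001, -0.0]
contact_force: [-0.0, -0.5, 0.3]
opening: 1.001
```

Run:
```python
from h import *
w=Cam("wrist","w2.png"); print(w.st["eef_pos"])
h=cv2.cvtColor(w.im,cv2.COLOR_BGR2HSV)
b=blobs((h[...,0]>100)&(h[...,0]<120)&(h[...,1]>120)&(h[...,2]>200),100)
for k in b[:2]:
    r=cv2.minAreaRect(k);print(r)
    a=cv2.approxPolyDP(k,4,True)[:,0]; P=w.plane(a,.014); print(a.tolist(),P.round(4).tolist())
```

```text
[ 0.54476873 -0.29285037  0.06158462]
((259.0, 209.49996948242188), (45.99999237060547, 64.99998474121094), -0.0)
[[236, 177], [237, 241], [279, 242], [282, 178]] [[0.5758, -0.2917, 0.014], [0.5301, -0.2654, 0.014], [0.5129, -0.2941, 0.014], [0.5585, -0.3209, 0.014]]
```

View pics/w2.png

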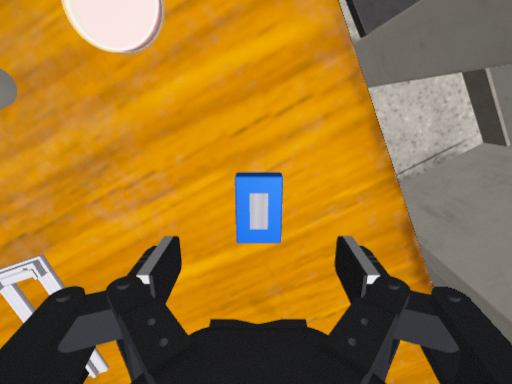

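The block sits at (259,209) between the fingers, square to the jaws, and both heights give the same centre, (0.544,-0.293). Going down to grip it.

Call:
{"fn": "arm_command", "kwargs": {"steps": [[[0,0,0],[0,0,0.045],1],[[0,0,0],[0,0,0.0585],1],[[0,0,0],[0,0,0.0585],1],[[0,0,0],[0,0,0.0585],-1],[[0,0,0],[0,0,0.0585],-1],[[0,0,0],[0,0,0.0585],-1],[[0,0,0],[0,0,0.0585],-1],[[0,0,0],[0,0,0.0585],-1],[[0,0,0],[0,0,0.0585],-1]], "force": 40}}

```text
time: 3.75
eef_pos: [0.5463, -0.2939, 0.0053]
tcp_rot: [0.967, -0.253, 0.003, 0.001]
contact_force: [0.1, 0.5, 6.0]
opening: 0.404
```

Run:
```python
from h import *
w=Cam("wrist","w3.png"); print(w.st["eef_pos"],w.st["contact_force"],w.st["opening"])
```

```text
[ 0.54629556 -0.29394795  0.00530345] [0.07968825 0.50946695 5.95497747] 0.40425217160084903
```

View pics/w3.png

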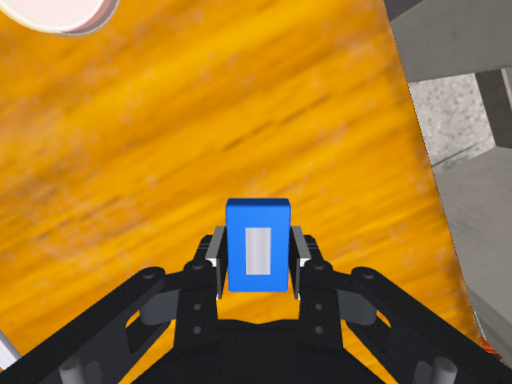

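The block is gripped (opening 0.404), but there are 6 N upward, so the tips touched the desk. I'll regrip about 3 mm higher so that they clear the carrier's floor plate.

Call:
{"fn": "arm_command", "kwargs": {"steps": [[[0,0,0],[0,0,0],0.2],[[0,0,0],[0,0,-0.003],0.2],[[0,0,0],[0,0,-0.003],0.2],[[0,0,0],[0,0,-0.003],-1],[[0,0,0],[0,0,-0.003],-1],[[0,0,0],[0,0,-0.003],-1],[[0,0,0],[0,0,-0.003],-1],[[0,0,0],[0,0,-0.003],-1]], "force": 40}}

```text
time: 4.8
eef_pos: [0.5464, -0.294, 0.0083]
tcp_rot: [0.967, -0.253, 0.003, 0.001]
contact_force: [-0.6, 0.9, 0.5]
opening: 0.4
```

Run:
```python
from h import *
w=Cam("wrist","w4.png"); print(w.st["eef_pos"],w.st["contact_force"],w.st["opening"])
zoom(w.im,180,170,160,140,5,"w4z.png")
```

```text
[ 0.54635558 -0.294011    0.0083389 ] [-0.56825755  0.90351463  0.50194196] 0.3998591348303656
```

View pics/w4z.png

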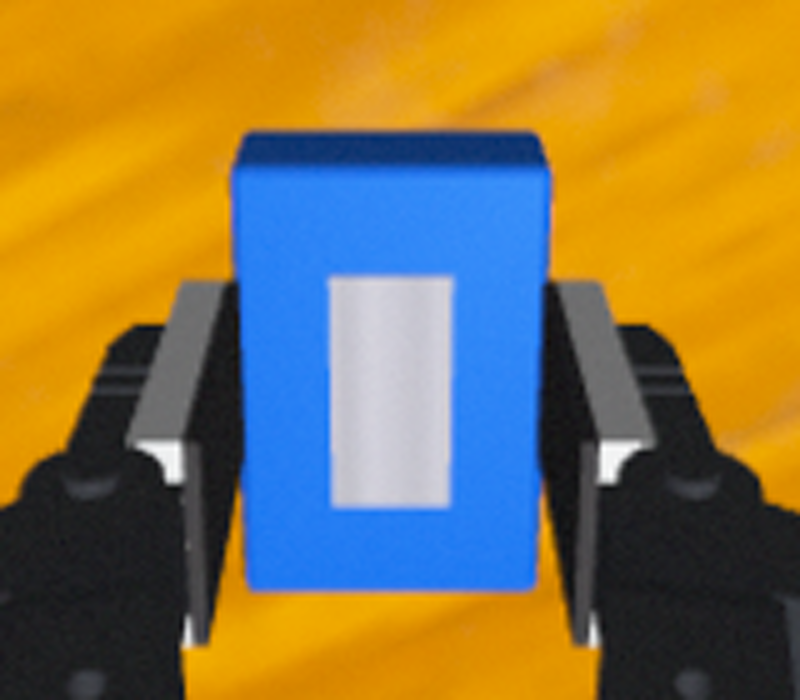

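Run:
```python
from h import *
w=Cam("wrist")
c=np.array([[236,168],[550,168],[537,590],[247,590]])/5.+[180,170]-.4
P=w.plane(c,.014)
T=R.from_quat(w.st["tcp_rot"]).as_matrix()
print(P.round(4)); q=(P-w.st["eef_pos"])@T; print("tool",q.round(4),q.mean(0), np.linalg.norm(P-np.roll(P,1,0),axis=1))
t=Cam("top");
# rough carrier corners in the zoomed top view
c=np.array([[347,435],[423,446],[404,551],[328,540]])/3.6+[150,90]-.36
P=t.plane(c,.0155);print(P.round(4),P.mean(0));L=P[0]+P[1]-P[2]-P[3];print(np.arctan2(L[1],L[0]))
delta([.477,-.058,.13],yawR(-.22))
```

```text
[[ 0.5773 -0.2918  0.014 ]
 [ 0.5604 -0.3217  0.014 ]
 [ 0.5127 -0.2952  0.014 ]
 [ 0.53   -0.2645  0.014 ]]
tool [[ 0.0259 -0.0171 -0.0055]
 [ 0.0258  0.0173 -0.0055]
 [-0.0288  0.0176 -0.0058]
 [-0.0287 -0.0177 -0.0058]] [-1.44155385e-03  1.28628327e-05 -5.64855931e-03] [0.05461133 0.03434777 0.05461234 0.03523296]
[[ 0.602  -0.0578  0.0155]
 [ 0.5951 -0.1094  0.0155]
 [ 0.5242 -0.0975  0.0155]
 [ 0.5309 -0.0463  0.0155]] [ 0.56307285 -0.07776123  0.0155    ]
-0.1641810211264906
turn [0.001, -0.0057, -0.2922] shift [-0.1754, -0.1717, -0.1227] t 4.95 q [-0.66, 0.43, 1.84, 0.0, 0.86, 1.43]
```

Call:
{"fn": "arm_command", "kwargs": {"steps": [[[0,0,0],[0,0,-0.05],-1],[[0,0,-0.34],[-0.175,-0.172,-0.122],-1],[[0,0,-0.34],[-0.175,-0.172,-0.122],-1],[[0,0,-0.34],[-0.175,-0.172,-0.122],-1],[[0,0,-0.34],[-0.175,-0.172,-0.122],-1],[[0,0,-0.34],[-0.175,-0.172,-0.122],-1],[[0,0,-0.34],[-0.175,-0.172,-0.122],-1],[[0,0,-0.34],[-0.175,-0.172,-0.122],-1],[[0,0,-0.34],[-0.175,-0.172,-0.122],-1]]}}

```text
time: 6.08
eef_pos: [0.4776, -0.0591, 0.1288]
tcp_rot: [0.996, -0.087, 0.002, 0.001]
contact_force: [0.3, -0.7, -1.6]
opening: 0.402
```

Run:
```python
from h import *
w=Cam("wrist","w5.png"); print(w.st["eef_pos"],w.st["contact_force"],w.st["opening"],R.from_quat(w.st["tcp_rot"]).as_matrix().round(4).tolist())
zoom(w.im,200,40,160,150,5,"w5z.png")
```

```text
[ 0.47759067 -0.05905036  0.12877058] [ 0.27816584 -0.7232723  -1.60774699] 0.4023761280344914 [[0.9849, -0.1732, 0.0039], [-0.1732, -0.9849, -0.0027], [0.0043, 0.002, -1.0]]
```

View pics/w5.png

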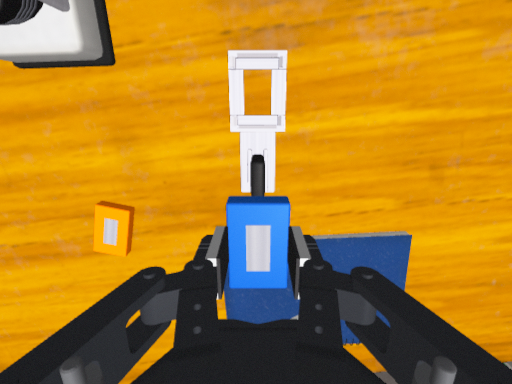

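View pics/w5z.png

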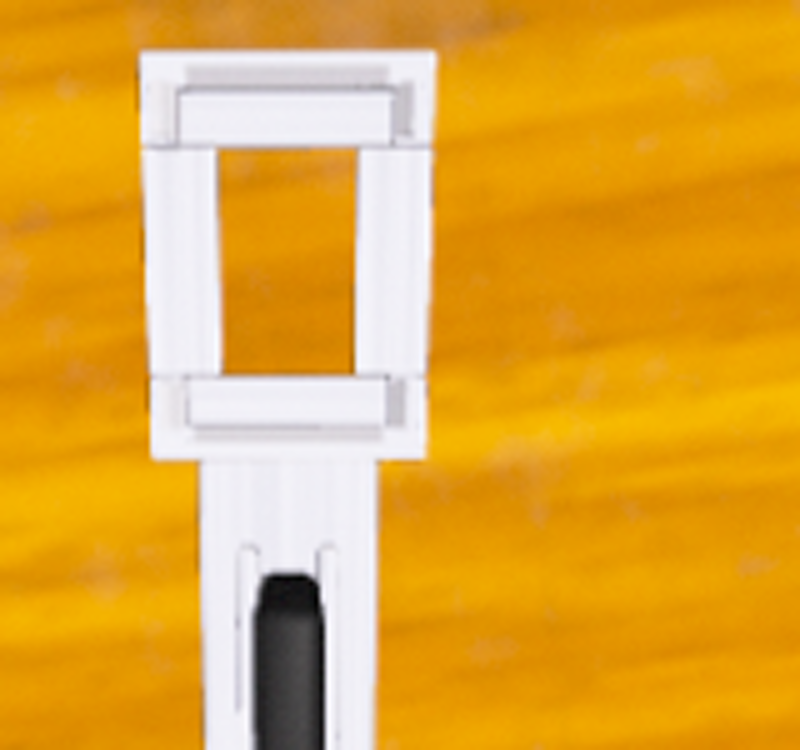

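Run:
```python
from h import *
w=Cam("wrist"); t=Cam("top"); s=Cam("scene"); s.im=cv2.imread("pics/scene0.png")
T=R.from_quat(w.st["tcp_rot"]).as_matrix()
o=np.array([200,40])-.4
for n,c,z in (("window",[[218,148],[357,148],[356,375],[220,375]],.005),("outer",[[140,52],[437,52],[427,458],[150,458]],.005),("outer11",[[140,52],[437,52],[427,458],[150,458]],.011)):
    P=w.plane(np.array(c)/5.+o,z);L=P[0]+P[1]-P[2]-P[3]
    print(n,P.mean(0).round(4),"len",np.linalg.norm(P-np.roll(P,1,0),axis=1).round(4),"yaw",np.arctan2(L[1],L[0]).round(4),"tool",((P.mean(0)-w.st["eef_pos"])@T).round(4))
# height of the window plane from wrist+top
for k,nm in ((t,"t"),(s,"s")):
    g=cv2.cvtColor(k.im,cv2.COLOR_BGR2HSV)
    p=k.proj(w.plane(np.array([[287,262]])/5.+o,.005))[0]; print(nm,p)
zoom(t.im,225,195,60,80,8,"t5z.png"); zoom(s.im,240,230,70,70,8,"s5z.png")
```

```text
window [ 0.565  -0.0741  0.005 ] len [0.0403 0.0256 0.0403 0.0262] yaw -0.1732 tool [ 0.0882 -0.0004  0.1242]
outer [ 0.5651 -0.0743  0.005 ] len [0.0719 0.0536 0.0719 0.0544] yaw -0.1753 tool [ 0.0883 -0.0003  0.1242]
outer11 [ 0.5648 -0.0742  0.011 ] len [0.0703 0.0524 0.0703 0.0532] yaw -0.1753 tool [ 0.088  -0.0003  0.1182]
t [252.54091367 225.8683296 ]
s [269.60471537 258.73336492]
```

View pics/t5z.png

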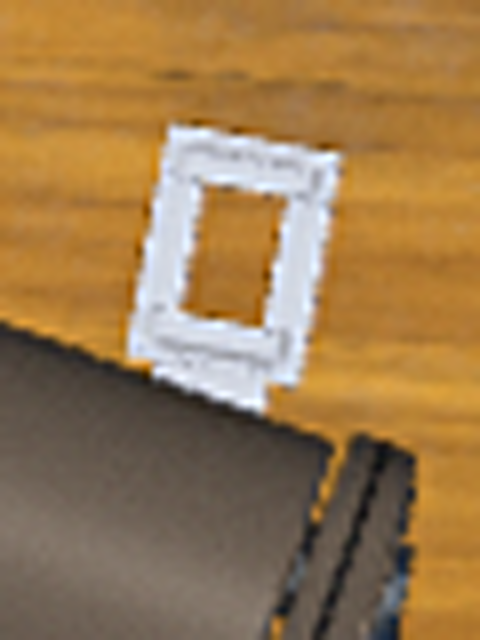

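View pics/s5z.png

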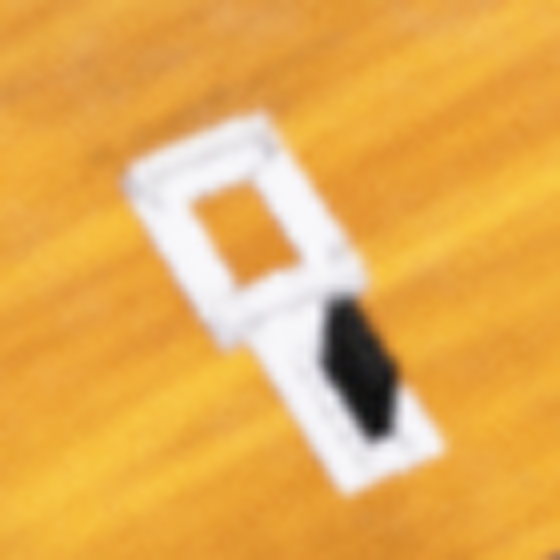

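Call:
{"fn": "arm_command", "kwargs": {"steps": [[[0,0,0],[0.05,0,0.02],-1],[[0,0,0],[0.0896,-0.0004,0.06],-1],[[0,0,0],[0.0896,-0.0004,0.084],-1],[[0,0,0],[0.0896,-0.0004,0.084],-1],[[0,0,0],[0.0896,-0.0004,0.084],-1],[[0,0,0],[0.0896,-0.0004,0.084],-1]]}}

```text
time: 7.02
eef_pos: [0.5671, -0.0741, 0.0474]
tcp_rot: [0.996, -0.087, 0.004, 0.002]
contact_force: [-0.4, 0.4, -0.8]
opening: 0.407
```

Run:
```python
from h import *
w=Cam("wrist","w6.png"); print(w.st["eef_pos"],w.st["contact_force"],w.st["opening"],R.from_quat(w.st["tcp_rot"]).as_matrix().round(4).tolist())
zoom(w.im,180,150,160,150,5,"w6z.png")
```

```text
[ 0.56713954 -0.07411175  0.04736599] [-0.37309945  0.37910488 -0.7690193 ] 0.40678019264391896 [[0.985, -0.1724, 0.0075], [-0.1724, -0.985, -0.0038], [0.008, 0.0024, -1.0]]
```

View pics/w6z.png

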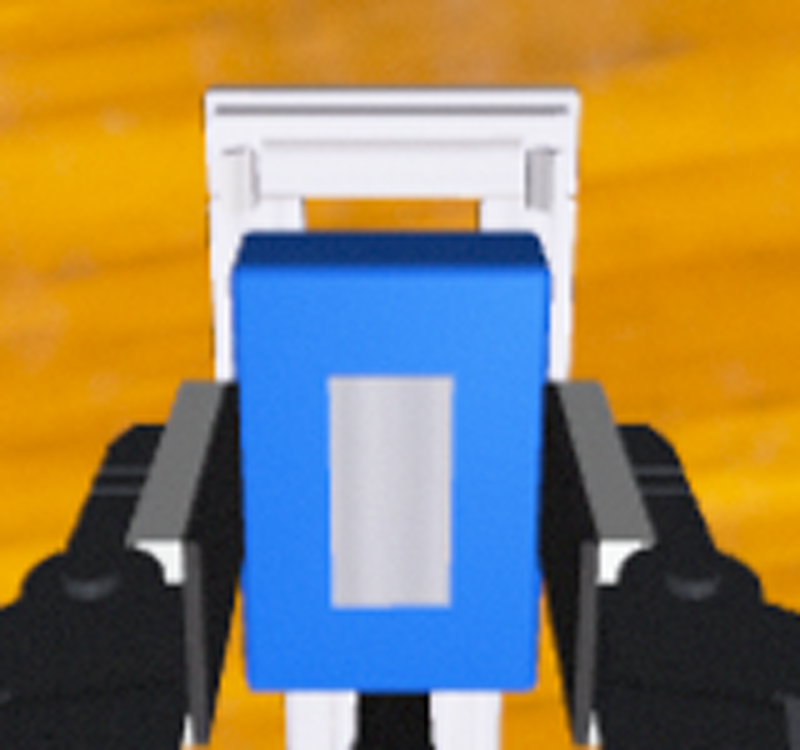

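Run:
```python
from h import *
w=Cam("wrist"); T=R.from_quat(w.st["tcp_rot"]).as_matrix(); e=w.st["eef_pos"]
o=np.array([180,150])-.4
f=lambda c,z:((w.plane(np.array(c)/5.+o,z)-e)@T)
print("win far",f([[303,197],[480,197]],.005).round(4).tolist())
print("outer far z=.0155",f([[207,90],[580,90]],.0155).round(4).tolist(),"z=.011",f([[207,90],[580,90]],.011).round(4).tolist())
print("sides",f([[210,200],[576,200],[215,370],[571,370]],.005).round(4).tolist())
d=w.ray(np.array([[236,266],[548,266],[537,690],[247,690],[330,377],[453,377],[450,607],[332,607]])/5.+o)@T
p=(w.p-e)@T
q=p+d*((-.00565-p[2])/d[:,2:]); print("block",q.round(4).tolist(),q[:4].mean(0),q[4:].mean(0))
```

```text
win far [[0.0188, -0.0127, 0.0424], [0.0187, 0.0131, 0.0425]]
outer far z=.0155 [[0.0371, -0.0245, 0.032], [0.037, 0.0254, 0.0322]] z=.011 [[0.0361, -0.0251, 0.0365], [0.036, 0.0261, 0.0366]]
sides [[0.0183, -0.0262, 0.0424], [0.0182, 0.027, 0.0425], [-0.0086, -0.0265, 0.0422], [-0.0087, 0.0274, 0.0423]]
block [[0.0262, -0.0168, -0.0056], [0.0261, 0.0173, -0.0056], [-0.0289, 0.0178, -0.0056], [-0.0289, -0.0174, -0.0056], [0.0129, -0.0067, -0.0056], [0.0129, 0.0071, -0.0056], [-0.0171, 0.0071, -0.0056], [-0.0171, -0.0069, -0.0056]] [-0.00135345  0.00021498 -0.00565   ] [-0.00213024  0.00012734 -0.00565   ]
```

The block and pocket centres agree within about 0.5 mm in the tool frame, and the window's far edge at row ~189 and the sides are square to the jaws. Now inserting along the tool axis.

Call:
{"fn": "arm_command", "kwargs": {"steps": [[[0,0,0],[0,0,0.015],-1],[[0,0,0],[0,0,0.025],-1],[[0,0,0],[0,0,0.03],-1],[[0,0,0],[0,0,0.034],-1],[[0,0,0],[0,0,0.034],-1],[[0,0,0],[0,0,0.034],-1]]}}

```text
time: 7.88
eef_pos: [0.5673, -0.0742, 0.0134]
tcp_rot: [0.996, -0.086, 0.004, 0.002]
contact_force: [-1.2, 1.7, 2.0]
opening: 0.403
```

Run:
```python
from h import *
w=Cam("wrist","w7.png"); print(w.st["eef_pos"],w.st["contact_force"],w.st["opening"],R.from_quat(w.st["tcp_rot"]).as_matrix().round(4).tolist())
zoom(w.im,180,150,160,150,5,"w7z.png")
```

```text
[ 0.56733085 -0.07415827  0.01335169] [-1.1561586   1.67530509  2.02530163] 0.4029473665505531 [[0.985, -0.1723, 0.0071], [-0.1723, -0.985, -0.0036], [0.0077, 0.0024, -1.0]]
```

View pics/w7z.png

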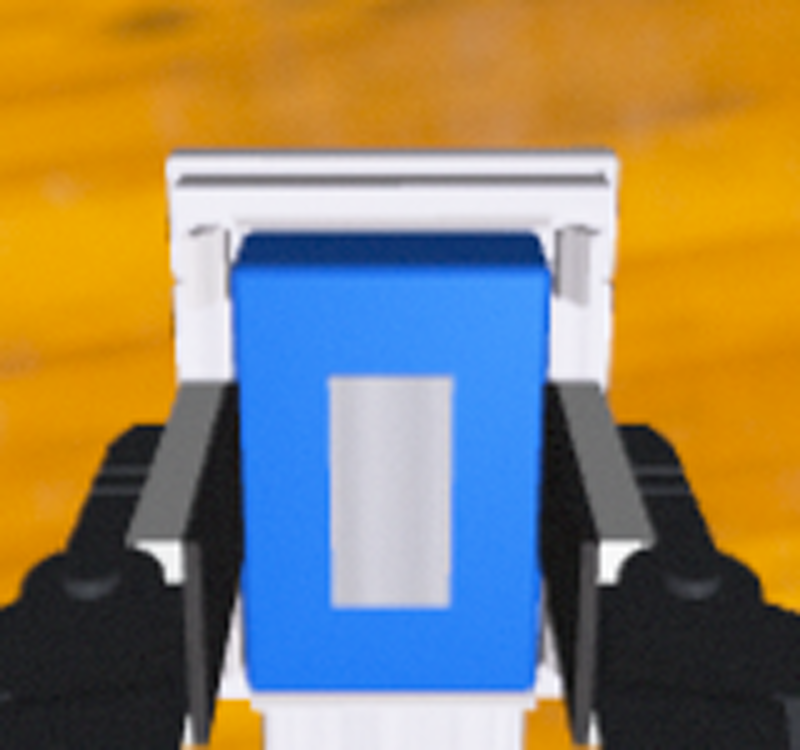

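Seated height reached: TCP at 13.4 mm, as expected, with 2 N of contact. Pressing lightly, releasing, then rising and looking.

Call:
{"fn": "arm_command", "kwargs": {"steps": [[[0,0,0],[0,0,0.001],-1],[[0,0,0],[0,0,0],0.3],[[0,0,0],[0,0,0],1],[[0,0,0],[0,0,0],1],[[0,0,0],[0,0,-0.03],1],[[0,0,0],[0,0,-0.08],1],[[0,0,0],[-0.074,0,-0.107],1],[[0,0,0],[-0.074,0,-0.107],1],[[0,0,0],[-0.074,0,-0.107],1],[[0,0,0],[-0.074,0,-0.107],1]]}}

```text
time: 9.18
eef_pos: [0.4943, -0.0612, 0.1197]
tcp_rot: [0.996, -0.087, 0.004, 0.002]
contact_force: [0.2, 0.1, 1.0]
opening: 1.001
```

Run:
```python
from h import *
w=Cam("wrist","w8.png"); print(w.st["eef_pos"],w.st["contact_force"],w.st["opening"],R.from_quat(w.st["tcp_rot"]).as_matrix().round(4).tolist())
zoom(w.im,180,20,150,150,5,"w8z.png")
```

```text
[ 0.4942892  -0.06123351  0.11968905] [0.24385448 0.09439914 0.98923455] 1.0013591417656933 [[0.985, -0.1724, 0.0078], [-0.1724, -0.985, -0.0038], [0.0083, 0.0024, -1.0]]
```

View pics/w8.png

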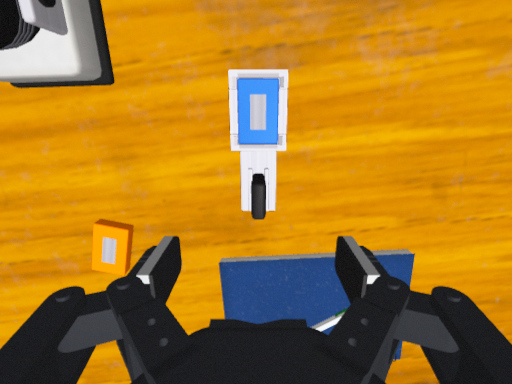

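View pics/w8z.png

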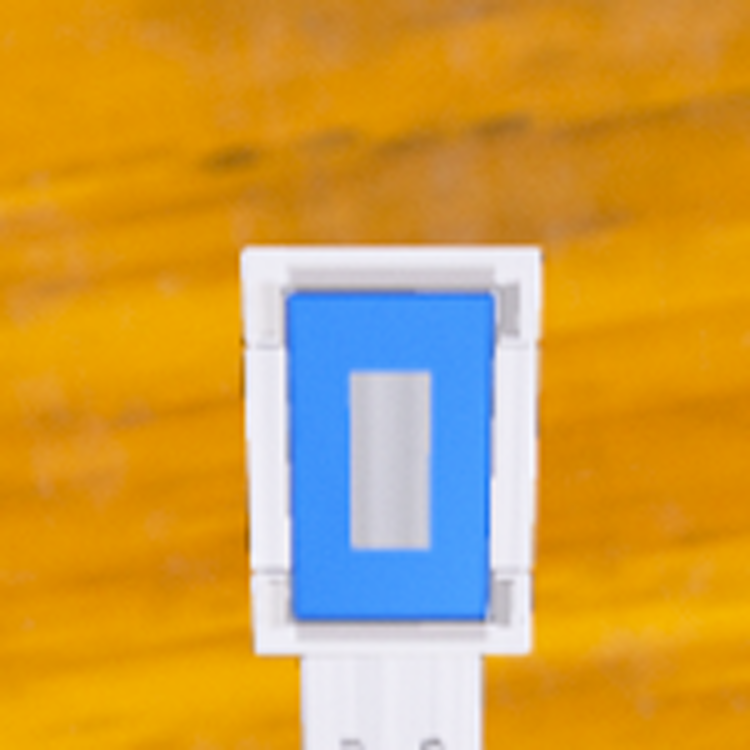

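Block is seated: blue top at (258,110), square, with even margins on all sides. Now I check its height and look at the inspection camera from two wrist positions.

Run:
```python
from h import *
w=Cam("wrist"); T=R.from_quat(w.st["tcp_rot"]).as_matrix(); e=w.st["eef_pos"]
o=np.array([180,20])-.4
def rep(n,c,z):
    P=w.plane(np.array(c)/5.+o,z);L=P[0]+P[1]-P[2]-P[3]
    print(n,P.mean(0).round(4),"len",np.linalg.norm(P-np.roll(P,1,0),axis=1).round(4),"yaw",np.arctan2(L[1],L[0]).round(4),"tool",((P.mean(0)-e)@T).round(4))
for z in (.014,.019,.024): rep("block",[[287,292],[494,292],[490,618],[294,618]],z)
rep("outer",[[242,250],[541,250],[531,654],[254,654]],.005)
delta([.64,.07,.24],yawR(-.17))
```

```text
block [ 0.5651 -0.0741  0.014 ] len [0.0561 0.0358 0.0561 0.0363] yaw -0.1693 tool [0.0712 0.0002 0.1061]
block [ 0.5652 -0.0741  0.019 ] len [0.055  0.0351 0.055  0.0356] yaw -0.1693 tool [0.0713 0.0002 0.1011]
block [ 0.5653 -0.0741  0.024 ] len [0.0538 0.0344 0.0538 0.0349] yaw -0.1693 tool [0.0714 0.0002 0.0961]
outer [ 0.5649 -0.0743  0.005 ] len [0.072  0.0532 0.072  0.0536] yaw -0.1713 tool [0.0709 0.0004 0.1151]
turn [0.0023, -0.0073, -0.0032] shift [0.1218, -0.1541, -0.1201] t 9.28 q [-0.33, 0.02, 2.1, -0.0, 1.02, 1.42]
```

Call:
{"fn": "arm_command", "kwargs": {"steps": [[[0,0,0],[0,0,-0.06],1],[[0,-0.007,0],[0.122,-0.154,-0.12],1],[[0,-0.007,0],[0.122,-0.154,-0.12],1],[[0,-0.007,0],[0.122,-0.154,-0.12],1],[[0,-0.007,0],[0.122,-0.154,-0.12],1],[[0,-0.007,0],[0.122,-0.154,-0.12],1],[[0,-0.007,0],[0.122,-0.154,-0.12],1]]}}

```text
time: 10.15
eef_pos: [0.6396, 0.0693, 0.2385]
tcp_rot: [0.996, -0.087, -0.001, 0.001]
contact_force: [0.7, 0.0, -0.2]
opening: 1.001
```

```bash
cat >> h.py <<'E'
import pickle
E
python3 - <<'E'
from h import *
w=Cam("wrist","wA.png"); print(w.st["eef_pos"]); pickle.dump(w,open("wA.pkl","wb"))
delta([.55,.10,.24],yawR(-.17))
E
```

```text
[0.63957883 0.0693478  0.23851642]
turn [0.0028, 0.0018, -0.0041] shift [-0.0934, -0.0149, -0.0012] t 10.2 q [-0.05, 0.21, 1.65, -0.0, 1.28, 1.7]
```

View pics/wA.png

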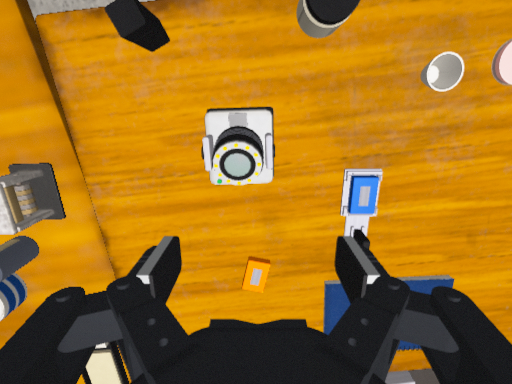

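The view shows the inspection camera at (239,150), its lens at (239,164), with its sides almost parallel to the image, so its yaw is near -0.17. Next comes view B.

Call:
{"fn": "arm_command", "kwargs": {"steps": [[[0,0,0],[-0.06,-0.015,0.02],1],[[0,0,0],[-0.09,-0.015,0.04],1],[[0,0,0],[-0.09,-0.015,0.04],1],[[0,0,0],[-0.09,-0.015,0.04],1],[[0,0,0],[-0.09,-0.015,0.04],1]]}}

```text
time: 10.82
eef_pos: [0.5548, 0.0987, 0.2002]
tcp_rot: [0.996, -0.087, 0.0, 0.001]
contact_force: [0.5, -1.4, 0.3]
opening: 1.001
```

Run:
```python
from h import *
w=Cam("wrist","wB.png"); print(w.st["eef_pos"]); pickle.dump(w,open("wB.pkl","wb"))
a=pickle.load(open("wA.pkl","rb"))
zoom(a.im,190,90,100,110,5.5,"wAz.png")
zoom(w.im,170,0,160,130,4.5,"wBz.png")
```

```text
[0.55478429 0.09872263 0.20024252]
```

View pics/wAz.png

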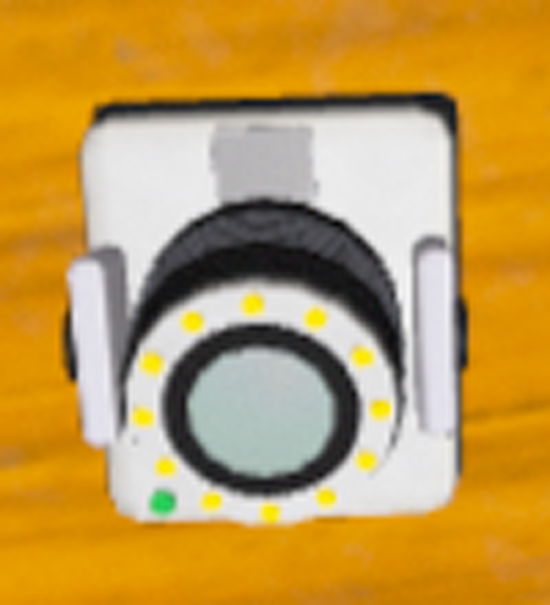

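View pics/wBz.png

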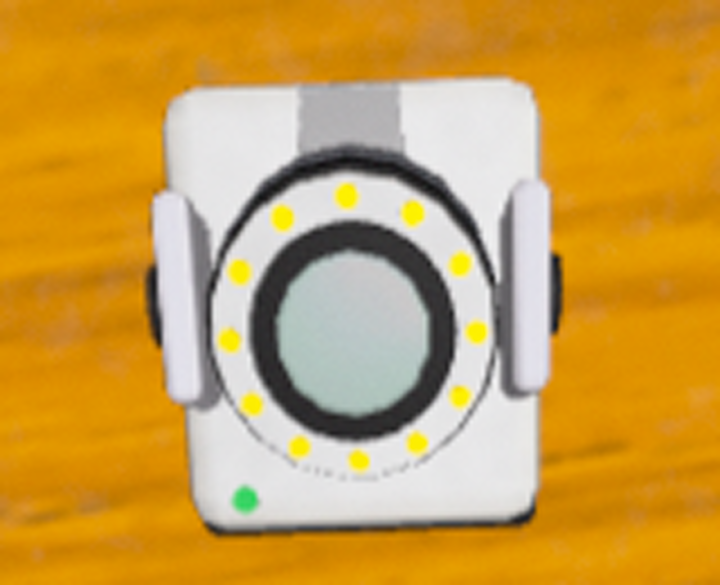

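View pics/wB.png

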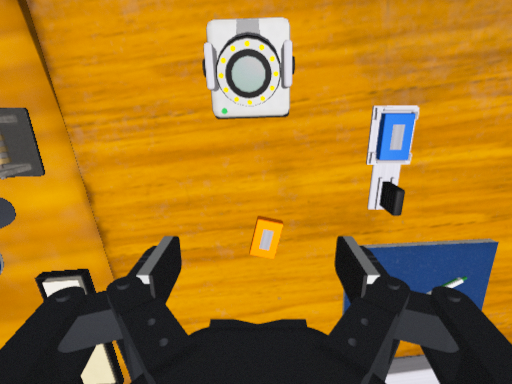

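```bash
cat > led.py <<'E'
from h import *
def leds(c,x0,y0,x1,y1):
    k=8; g=cv2.resize(c.im[y0:y1,x0:x1],None,fx=k,fy=k,interpolation=cv2.INTER_CUBIC)
    h=cv2.cvtColor(g,cv2.COLOR_BGR2HSV); m=(h[...,0]>=26)&(h[...,0]<=36)&(h[...,1]>110)&(h[...,2]>180)
    out=[]
    for b in blobs(m,40):
        M=cv2.moments(b); out.append([M["m10"]/M["m00"],M["m01"]/M["m00"]])
    return (np.array(out)+.5)/k-.5+[x0,y0]
E
python3 - <<'E'
from led import *
a=pickle.load(open("wA.pkl","rb"));b=pickle.load(open("wB.pkl","rb"))
A=leds(a,205,135,268,188);B=leds(b,212,35,285,108);print(len(A),len(B))
def order(L): 
    c=cv2.fitEllipse(L.astype(np.float32)); d=L-np.array(c[0]); an=np.arctan2(d[:,1],d[:,0]); return L[np.argsort(an)],c
A,ca=order(A);B,cb=order(B);print(ca,cb)
if len(A)==len(B)==12:
  best=None
  for s in range(12):
    Bs=np.roll(B,s,0); X=[tri([(a.p,x),(b.p,y)]) for x,y in zip(a.ray(A),b.ray(Bs))]
    r=np.mean([x[1][0] for x in X])
    if best is None or r<best[0]: best=(r,s,np.array([x[0] for x in X]),[x[1][0] for x in X])
  r,s,P,e=best; print(r,s,P.round(4)); c=P.mean(0); n=np.linalg.svd(P-c)[2][2]; n*=np.sign(n[2]); print("centre",c,"normal",n,"tilt",np.arccos(n[2]),"dir",np.arctan2(-n[1],-n[0]),"rad",np.linalg.norm(P-c,axis=1).round(4), "plane res",((P-c)@n).round(4))
  np.save("ledc.npy",c)
o=np.array([190,90])-.4
def edge(c,u,z,o,k):
    P=c.plane(np.array(u)/k+o,z); d=P[0]-P[1]; return np.arctan2(d[1],d[0]).round(3),P.round(4).tolist()
# housing top edges (z about .05-.06)
print(edge(a,[[85,150],[112,500]],.05,o,5.5),edge(a,[[455,150],[458,490]],.05,o,5.5))
o=np.array([170,0])-.4
for z in (.05,.06):
  P=b.plane(np.array([[165,90],[540,85],[538,520],[193,525]])/4.5+o,z); print(z,P.round(4).tolist(),np.linalg.norm(P-np.roll(P,1,0),axis=1).round(4)); L=P[0]+P[1]-P[2]-P[3]; S=P[0]+P[3]-P[1]-P[2]; print(np.arctan2(L[1],L[0]),np.arctan2(-S[0],S[1]),P.mean(0))
E
```

```text
12 12
((237.02264404296875, 163.83285522460938), (37.650230407714844, 43.42221450805664), 97.26012420654297) ((247.90977478027344, 72.53321838378906), (55.06089401245117, 58.96724319458008), 173.4733123779297)
4.5082699187800105e-05 0 [[0.6712 0.1076 0.0968]
 [0.6782 0.0977 0.0993]
 [0.6795 0.0855 0.1001]
 [0.6748 0.0742 0.0995]
 [0.6653 0.0668 0.0967]
 [0.6536 0.0653 0.0927]
 [0.6429 0.0701 0.0898]
 [0.6358 0.0799 0.0867]
 [0.6345 0.0921 0.0863]
 [0.6392 0.1035 0.0871]
 [0.6486 0.1109 0.0894]
 [0.6604 0.1124 0.0932]]
centre [0.65701733 0.08883608 0.09314286] normal [-0.29559033  0.03980115  0.95448532] tilt 0.30286696441164135 dir -0.13384468322813317 rad [0.0238 0.0238 0.0238 0.0239 0.0238 0.0238 0.0237 0.0239 0.0237 0.0238
 0.0239 0.0238] plane res [ 0.0001 -0.     -0.0001  0.0002  0.     -0.0003  0.0002 -0.0002  0.0003
  0.0001 -0.0002  0.    ]
(np.float64(-0.155), [[0.7123, 0.1201, 0.05], [0.6338, 0.1324, 0.05]]) (np.float64(-0.149), [[0.6982, 0.0406, 0.05], [0.6221, 0.0521, 0.05]])
0.05 [[0.7162, 0.1198, 0.05], [0.7031, 0.0409, 0.05], [0.6145, 0.0539, 0.05], [0.6277, 0.1341, 0.05]] [0.0897 0.08   0.0895 0.0813]
-0.1529064596011749 -0.16299973360739228 [0.66538267 0.08716146 0.05      ]
0.06 [[0.7133, 0.1186, 0.06], [0.7007, 0.0424, 0.06], [0.6151, 0.0549, 0.06], [0.6278, 0.1324, 0.06]] [0.0866 0.0772 0.0865 0.0785]
-0.15290645960117466 -0.1629997336073924 [0.66420214 0.08710246 0.06      ]
```

The 12 ring LEDs triangulate cleanly, with residuals around 0.05 mm: tilt 0.303, centre (0.657,0.089,0.093). The housing sides give yaw -0.155. Next is the handle.

Run:
```python
from h import *
delta([.4911,-.0614,.10],yawR(-.172))
a=pickle.load(open("wA.pkl","rb"));b=pickle.load(open("wB.pkl","rb"))
zoom(a.im,330,160,60,90,6,"hA.png");zoom(b.im,355,95,70,130,5,"hB.png")
```

```text
turn [0.0024, -0.0006, -0.003] shift [-0.0348, 0.1686, 0.1005] t 10.88 q [-0.0, 0.07, 1.88, -0.0, 1.19, 1.74]
```

View pics/hB.png

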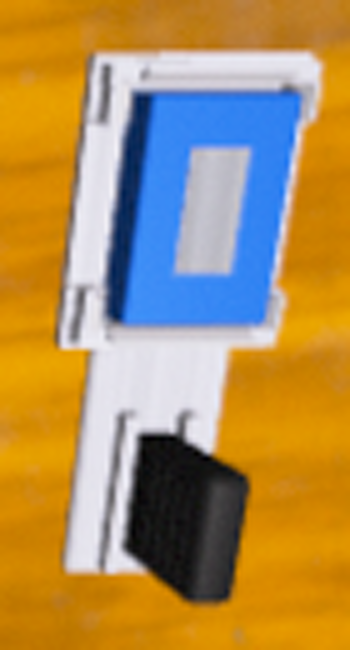

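Call:
{"fn": "arm_command", "kwargs": {"steps": [[[0.002,0,-0.003],[-0.035,0.1686,0.1],1],[[0.002,0,-0.003],[-0.035,0.1686,0.1],1],[[0.002,0,-0.003],[-0.035,0.1686,0.1],1],[[0.002,0,-0.003],[-0.035,0.1686,0.1],1],[[0.002,0,-0.003],[-0.035,0.1686,0.1],1],[[0.002,0,-0.003],[-0.035,0.1686,0.1],1]]}}

```text
time: 11.62
eef_pos: [0.4926, -0.061, 0.1019]
tcp_rot: [0.996, -0.085, 0.002, 0.0]
contact_force: [-0.1, 0.2, 1.2]
opening: 1.0
```

Run:
```python
from h import *
w=Cam("wrist","w9.png"); print(w.st["eef_pos"]);pickle.dump(w,open("w9.pkl","wb"))
delta([.4911,-.0614,.017],yawR(-.172))
zoom(w.im,200,60,120,190,4,"w9z.png")
```

```text
[ 0.49257212 -0.06097288  0.10190921]
turn [0.0006, -0.0034, 0.0015] shift [-0.0015, 0.0008, 0.0849] t 11.68 q [-0.33, 0.04, 2.11, -0.0, 0.99, 1.41]
```

View pics/w9z.png

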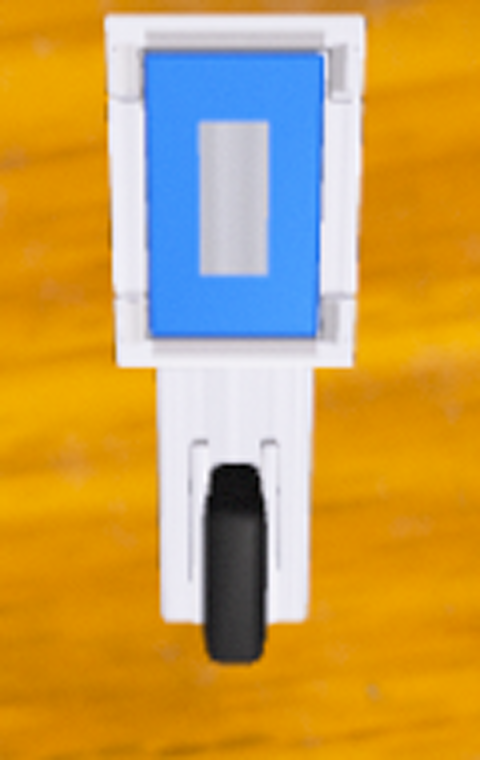

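Run:
```python
from h import *
w=pickle.load(open("w9.pkl","rb"));b=pickle.load(open("wB.pkl","rb"))
u=np.array([[207,515],[266,515],[266,655],[204,655]])/4+[200,60]-.4
T=R.from_quat(w.st["tcp_rot"]).as_matrix();e=w.st["eef_pos"]
P=w.plane(u,.046);print(P.round(4).tolist(),((P.mean(0)-e)@T).round(4),P.mean(0))
c=np.array([235,587])/4+[200,60]-.4; d=np.array([220,540])/5+[355,95]-.4
print(tri([(w.p,w.ray(c)[0]),(b.p,b.ray(d)[0])]))
o=np.array([[107,17],[365,17],[354,366],[118,366]])/4+[200,60]-.4
P=w.plane(o,.005);L=P[0]+P[1]-P[2]-P[3];print(P.mean(0),np.arctan2(L[1],L[0]))
```

```text
[[0.5084, -0.0588, 0.046], [0.5064, -0.0701, 0.046], [0.477, -0.0653, 0.046], [0.4791, -0.0528, 0.046]] [0.0001 0.0007 0.0559] [ 0.49272046 -0.06173197  0.046     ]
(array([ 0.4916838 , -0.06141384,  0.0443354 ]), [np.float64(0.0002945245085405817), np.float64(0.0002945245085406679)])
[ 0.56490559 -0.07439357  0.005     ] -0.17095915488073862
```

Tab top measured at 44–46 mm, above the grip point (0.4915,-0.0615), so descend on the handle and close.

Call:
{"fn": "arm_command", "kwargs": {"steps": [[[0,-0.0034,0.001],[-0.001,0.0008,0.045],1],[[0,-0.0034,0.001],[-0.001,0.0008,0.07],1],[[0,-0.0034,0.001],[-0.001,0.0008,0.085],1],[[0,-0.0034,0.001],[-0.001,0.0008,0.085],1],[[0,-0.0034,0.001],[-0.001,0.0008,0.085],1]]}}

```text
time: 12.3
eef_pos: [0.4928, -0.0616, 0.0181]
tcp_rot: [0.996, -0.085, 0.001, 0.001]
contact_force: [-0.3, -0.6, -0.2]
opening: 0.994
```

Run:
```python
from h import *
s=get_state();print(s["eef_pos"],s["contact_force"]);delta([.4915,-.0615,.017],yawR(-.172))
```

```text
[ 0.49283613 -0.06158954  0.01809371] [-0.32145241 -0.59878826 -0.16659949]
turn [0.001, -0.0024, 0.0011] shift [-0.0013, 0.0001, 0.0011] t 12.3 q [-0.33, 0.19, 2.14, -0.0, 0.81, 1.41]
```

Call:
{"fn": "arm_command", "kwargs": {"steps": [[[0.001,-0.0024,0.001],[-0.001,0,0.001],1],[[0.001,-0.0024,0.001],[-0.001,0,0.001],-1],[[0.001,-0.0024,0.001],[-0.001,0,0.001],-1],[[0.001,-0.0024,0.001],[-0.001,0,0.001],-1],[[0.001,-0.0024,0.001],[-0.001,0,0.001],-1],[[0.001,-0.0024,0.001],[-0.001,0,0.001],-1],[[0.001,-0.0024,0.001],[-0.001,0,0.001],-1],[[0.001,-0.0024,0.001],[-0.001,0,0.001],-1]], "force": 90}}

```text
time: 13.3
eef_pos: [0.492, -0.0614, 0.0173]
tcp_rot: [0.996, -0.086, 0.0, -0.0]
contact_force: [-1.4, 0.3, 2.6]
opening: 0.126
```

Run:
```python
from h import *
w=Cam("wrist","w10.png"); s=w.st;print(s["eef_pos"],s["contact_force"],s["opening"],R.from_quat(s["tcp_rot"]).as_matrix().round(4).tolist());pickle.dump(w,open("w10.pkl","wb"))
zoom(w.im,190,20,140,200,4,"w10z.png")
```

```text
[ 0.4920046  -0.06142628  0.01729872] [-1.3938106   0.33444988  2.56693314] 0.1263392552692513 [[0.9853, -0.171, 0.0003], [-0.171, -0.9853, 0.0], [0.0003, -0.0, -1.0]]
```

View pics/w10.png

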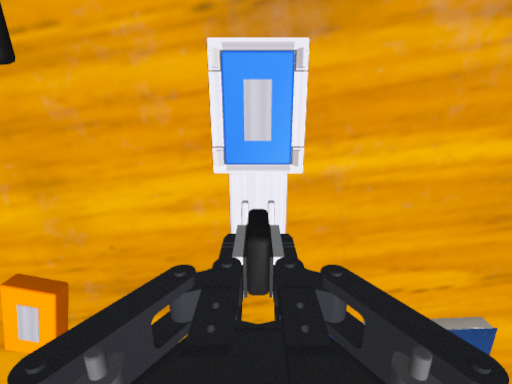

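View pics/w10z.png

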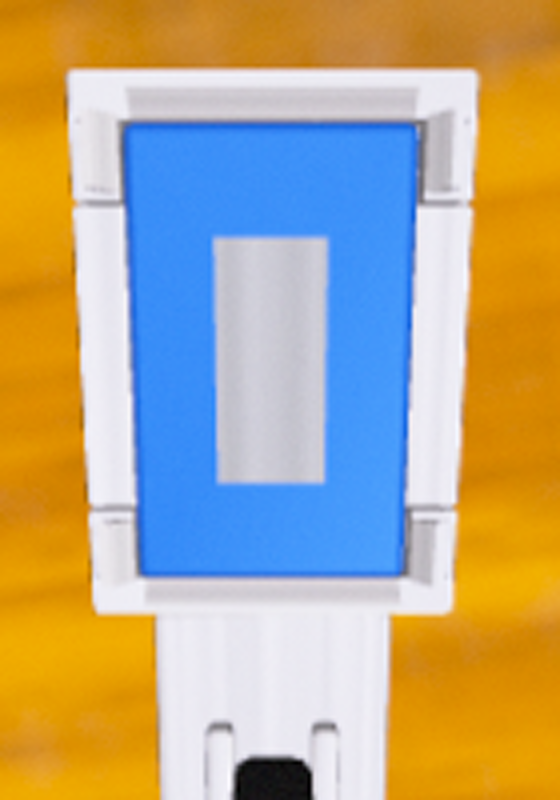

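```bash
cat > tgt.py <<'E'
from h import *
import sys
y=-.155; al=.30
xf=np.array([np.cos(al)*np.cos(y),np.cos(al)*np.sin(y),np.sin(al)]); zf=np.array([-np.sin(al)*np.cos(y),-np.sin(al)*np.sin(y),np.cos(al)])
yf=np.cross(zf,xf); Rt=np.c_[xf,-yf,-zf]; focus=np.array([.657,.0888,.0952])+.1*zf
E
python3 - <<'E'
from tgt import *
w=pickle.load(open("w10.pkl","rb"));T=R.from_quat(w.st["tcp_rot"]).as_matrix();e=w.st["eef_pos"]
o=np.array([190,20])-.375
for n,u,z in (("outer",[[70,71],[478,71],[454,611],[94,611]],.005),("outer.011",[[70,71],[478,71],[454,611],[94,611]],.011),("blk",[[125,124],[417,124],[403,576],[140,576]],.019),("strip",[[213,238],[328,238],[325,483],[217,483]],.019)):
    P=w.plane(np.array(u)/4+o,z);L=P[0]+P[1]-P[2]-P[3]
    print(n,((P.mean(0)-e)@T).round(4),np.arctan2(L[1],L[0]).round(4),np.linalg.norm(P-np.roll(P,1,0),axis=1).round(4))
pk=np.array([.0742,0,.0123]); print("focus",focus, "tcp",focus-Rt@pk)
tcp=focus-Rt@pk
delta(tcp+[0,0,.07],Rt);delta(tcp,Rt)
E
```

```text
outer [0.0746 0.0003 0.0123] -0.1723 [0.0716 0.0526 0.0716 0.0537]
outer.011 [0.0747 0.0003 0.0063] -0.1723 [0.0688 0.0505 0.0688 0.0516]
blk [ 0.0744 -0.     -0.0017] -0.172 [0.0547 0.0347 0.0547 0.0353]
strip [ 0.0743 -0.0001 -0.0017] -0.1711 [0.0297 0.0141 0.0297 0.0141]
focus [0.62780226 0.09336224 0.19073365] tcp [0.55417479 0.10486678 0.18055669]
turn [0.0025, 0.2998, -0.0168] shift [0.0329, -0.1745, -0.2332] t 13.35 q [-0.33, 0.19, 2.14, 0.0, 0.81, 1.41]
turn [0.0025, 0.2998, -0.0168] shift [0.0328, -0.1745, -0.1632] t 13.35 q [-0.33, 0.19, 2.14, 0.0, 0.81, 1.41]
```

Handle gripped, tool vertical, and the pocket measures 74.5 mm ahead of the tool. Lifting gently to a hover above the focus.

Call:
{"fn": "arm_command", "kwargs": {"steps": [[[0,0,0],[0,0,-0.015],-1],[[0,0,0],[0,0,-0.05],-1],[[0,0,0],[0,0,-0.1],-1],[[0,0.06,0],[0.006,-0.03,-0.14],-1],[[0.001,0.12,-0.005],[0.012,-0.06,-0.18],-1],[[0.001,0.18,-0.01],[0.02,-0.1,-0.22],-1],[[0.002,0.24,-0.014],[0.03,-0.14,-0.233],-1],[[0.0025,0.3,-0.017],[0.033,-0.174,-0.233],-1],[[0.0025,0.3,-0.017],[0.033,-0.174,-0.233],-1],[[0.0025,0.3,-0.017],[0.033,-0.174,-0.233],-1],[[0.0025,0.3,-0.017],[0.033,-0.174,-0.233],-1]]}}

```text
time: 14.72
eef_pos: [0.554, 0.1034, 0.25]
tcp_rot: [0.986, -0.077, 0.149, 0.012]
contact_force: [-1.0, -0.6, -1.9]
opening: 0.123
```

Run:
```python
from tgt import *
w=Cam("wrist","w11.png"); s=w.st;print(s["eef_pos"],s["contact_force"],s["opening"],s["qpos"].round(2));pickle.dump(w,open("w11.pkl","wb"))
delta(focus-Rt@[.0745,0,.0123],Rt)
```

```text
[0.55402322 0.10341382 0.25002636] [-1.03299984 -0.62957874 -1.87224189] 0.12325492531620295 [ 0.03 -0.13  2.   -0.07  0.97  1.79]
turn [0.0007, 0.0005, -0.0012] shift [-0.021, -0.0015, 0.0664] t 14.78 q [0.03, -0.13, 2.0, -0.07, 0.97, 1.79]
```

View pics/w11.png

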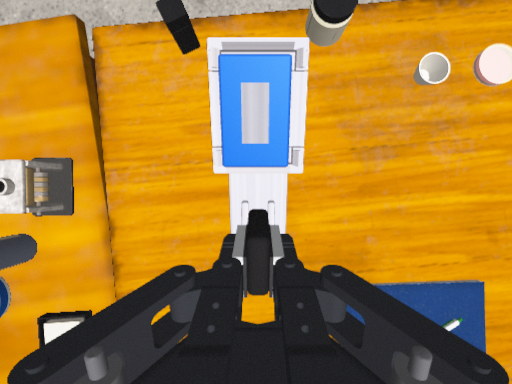

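Carrier pose in the hand is unchanged, and the block has only slid a little within the pocket's clearance. Lowering to the focus.

Call:
{"fn": "arm_command", "kwargs": {"steps": [[[0.0007,0.0005,-0.001],[-0.007,-0.0015,0.022],-1],[[0.0007,0.0005,-0.001],[-0.014,-0.0015,0.044],-1],[[0.0007,0.0005,-0.001],[-0.018,-0.0015,0.057],-1],[[0.0007,0.0005,-0.001],[-0.021,-0.0015,0.0665],-1],[[0.0007,0.0005,-0.001],[-0.021,-0.0015,0.0665],-1],[[0.0007,0.0005,-0.001],[-0.021,-0.0015,0.0665],-1],[[0.0007,0.0005,-0.001],[-0.021,-0.0015,0.0665],-1]]}}

```text
time: 15.65
eef_pos: [0.5546, 0.1049, 0.1815]
tcp_rot: [0.986, -0.077, 0.15, 0.011]
contact_force: [0.2, 1.2, -1.6]
opening: 0.123
```

Run:
```python
from tgt import *
w=Cam("wrist","w12.png"); s=w.st;print(s["eef_pos"],s["contact_force"],s["opening"],s["dq"].round(3));pickle.dump(w,open("w12.pkl","wb"))
delta(focus-Rt@[.0745,0,.0123],Rt)
t=Cam("top");sc=Cam("scene")
for c,n in((t,"top12z.png"),(sc,"sc12z.png")):
    p=c.proj(focus)[0];print(n,p); x,y=int(p[0])-50,int(p[1])-50; print(x,y); zoom(c.im,x,y,100,100,6,n)
```

```text
[0.55455912 0.10493809 0.18149884] [ 0.16447888  1.22920494 -1.57227397] 0.1227650817170814 [ 0.003  0.     0.002 -0.007  0.003 -0.01 ]
turn [-0.0003, -0.0015, -0.0002] shift [-0.0007, 0.0002, 0.0007] t 15.7 q [0.03, -0.05, 2.07, -0.07, 0.83, 1.8]
top12z.png [170.50262236 188.4883538 ]
120 138
sc12z.png [195.41207164 229.79400017]
145 179
```

View pics/top12z.png

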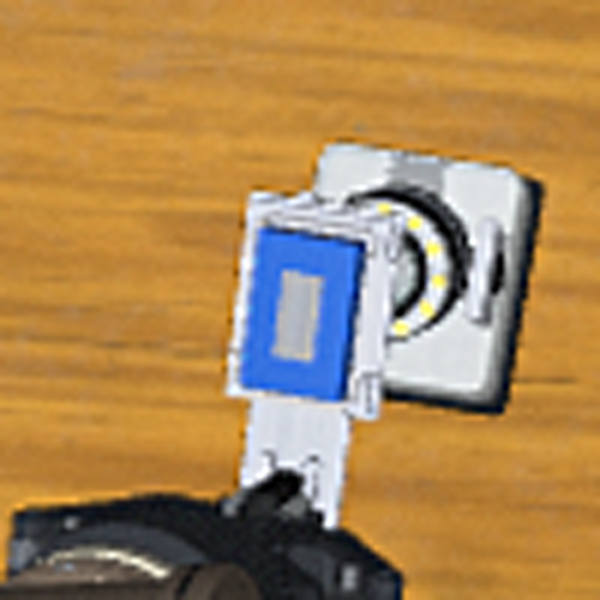

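View pics/sc12z.png

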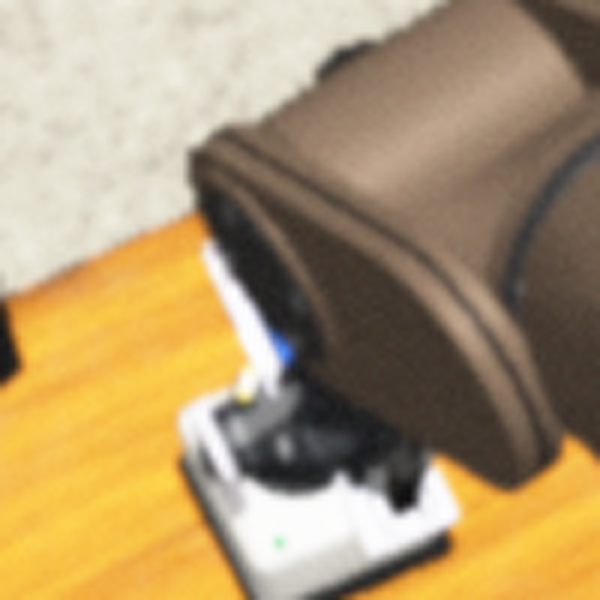

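View pics/w12.png

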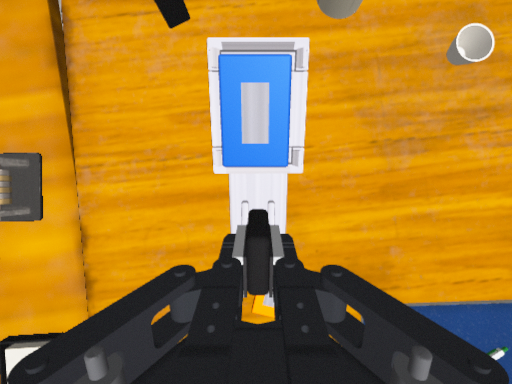

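Run:
```python
from tgt import *
from led import leds
t=Cam("top"); im=t.im; t.im=cv2.imread("pics/top0.png")
L=leds(t,165,160,210,205); print(len(L)); m=cv2.fitEllipse(L.astype(np.float32))[0]
p=t.proj([.657,.0888,.0952])[0]; print("ring seen",m,"from wrist",p, "diff",m-p)
t.im=im; k=6
# current: blue top and outer corners
q=t.proj(focus)[0]; print("focus exp",q)
s=get_state();T=R.from_quat(s["tcp_rot"]).as_matrix();
X=[[.0745+a,b,.0123] for a,b in ((.036,-.027),(.036,.027),(-.036,.027),(-.036,-.027))]
print("carrier corners exp",((t.proj(s["eef_pos"]+np.array(X)@T.T)-[120,138])*6).round(0).tolist())
```

```text
12
ring seen (182.3387451171875, 182.64573669433594) from wrist [181.14206692 182.20796371] diff [1.19667819 0.43777298]
focus exp [170.50262236 188.4883538 ]
carrier corners exp [[239.0, 188.0], [392.0, 213.0], [365.0, 415.0], [214.0, 390.0]]
```

The wrist and top views agree within about 1.5 mm once the top camera's constant bias is taken out. One small trim and a settle, then a last check.

Call:
{"fn": "arm_command", "kwargs": {"steps": [[[0,-0.0015,0],[-0.0007,0,0.0007],-1],[[0,-0.0015,0],[-0.0007,0,0.0007],-1],[[0,-0.0015,0],[-0.0007,0,0.0007],-1],[[0,-0.0015,0],[-0.0007,0,0.0007],-1],[[0,-0.0015,0],[-0.0007,0,0.0007],-1],[[0,-0.0015,0],[-0.0007,0,0.0007],-1],[[0,-0.0015,0],[-0.0007,0,0.0007],-1],[[0,-0.0015,0],[-0.0007,0,0.0007],-1]]}}

```text
time: 16.85
eef_pos: [0.5536, 0.105, 0.1799]
tcp_rot: [0.986, -0.077, 0.149, 0.011]
contact_force: [0.1, 0.5, -1.6]
opening: 0.125
```

Run:
```python
from tgt import *
w=Cam("wrist","w13.png"); s=w.st;print(s["eef_pos"],s["contact_force"],s["opening"],s["dq"].round(3))
delta(focus-Rt@[.0745,0,.0123],Rt)
T=R.from_quat(s["tcp_rot"]).as_matrix();p=(w.p-s["eef_pos"])@T
d=w.ray(np.array([[207.5,38],[309,38],[303,172.5],[213,172.5]]))@T
print((p+d*((.0123-p[2])/d[:,2:])).mean(0))
```

```text
[0.55362926 0.10502036 0.17989636] [ 0.05023917  0.5078323  -1.61740331] 0.12467612424488259 [ 0.001 -0.001 -0.    -0.004 -0.001 -0.   ]
turn [-0.0002, 0.0009, -0.0002] shift [0.0004, 0.0, -0.0005] t 16.9 q [0.03, -0.05, 2.07, -0.07, 0.83, 1.8]
[0.07409089 0.00040082 0.0123    ]
```

View pics/w13.png

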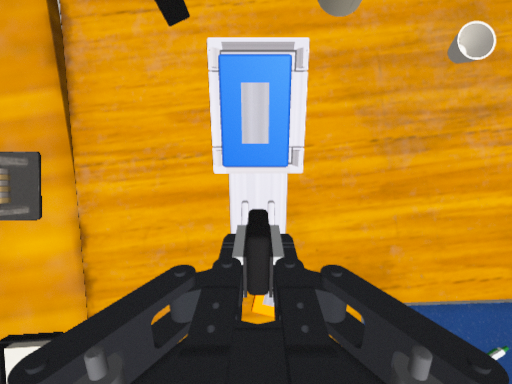

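The carrier still sits square in the grip (pocket at (258,108)), the block lies flat in its pocket, the arm is at rest, and the pose is within 1 mm of the target. Handing in.

```bash
python3 -c "
from plant import *
print(sign_off())"
```

```text
the job is handed in; nothing more can be done
None
```

I seated the blue block in the carrier pocket, let go, lifted the carrier by its handle, and handed in at about 17 s with it held still over the lens. No verdict was reported.

**Seating:** From above, the block looked flat and square, and its size in the picture fits a top at 19 mm. After the lift and tilt it had slid about 1 mm or so inside the pocket's clearance, but it still lay flat.

**Final pose:** The arm was within about 1 mm and 1 mrad of my computed target, and at rest. The pocket's position in the grip was unchanged, to within about 0.5 mm.

**Checks that disagreed:**
- **Top camera:** It reads everything 2–4 mm to one side of the wrist camera. With that offset taken out, it put the pocket about 1.5 mm to the robot's right of the lens axis. I trusted the wrist camera, because the grasps agreed with it.
- **Lens height:** The wrist views put the ring light 2 mm lower than the task text implies for the lens face. Known sizes also measured 1–2 % short, so I used 95 mm.
- **Camera direction:** The ring's tilt gave a heading of -0.134 rad, while the housing's sides gave -0.15 to -0.16. I used -0.155.
- **First grip:** The fingertips pressed on the desk with 6 N, so I let go and gripped the block again 3 mm higher.

The moves kept clear of the inspection camera and the other objects; I saw no sign of contact with them.

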